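# Make up the front and rear wheel-hub kits

### The arm

A 6-joint arm with a two-finger parallel gripper is mounted at the origin on the work surface. World frame = base frame: x ahead of the robot, y to its left, z up, the work surface at z = 0. Lengths are in m, angles in rad, forces in N, time in s.
With the tool pointing down it reaches from about 0.25 to 0.725 m from the base axis. Payload 4 kg.
Tool frame: the origin (TCP) lies midway between the tips of the shut fingers; the grasp point (between the pads) lies 19 mm behind it; z points along the fingers, y is the line along which they close (so a half turn about z gives the same grasp; the last joint's range is limited). The gripper opens to 85 mm and grips with 20 to 120 N. Pads are 22 mm wide; open, the fingers measure 114 mm over their backs; the gripper's body (76 mm by 85 mm) begins 54 mm behind the grasp point. The pads swing forward as they close: fully open they stand 13 mm farther back than shut.
Start: joints at [-1.305, 0.241, 0.005, 1.335, 0, 1.571], TCP at [0.131, -0.482, 0.231] pointing down, gripper open.
Joint ranges: [-2.72, 2.72], [-1.05, 1.87], [-1.09, 1.28], [-1.99, 2.15], [-1.42, 1.44], [-3.14, 3.14]. Speed limits (rad/s): [2.79, 2.79, 3.14, 3.14, 3.14, 3.14].

### API

Orientations are given as a unit quaternion [x, y, z, w].
In Python, from workcell import bot gives the robot as it stands. The module is installed in compiled form; this text tells all that it offers.
- The arm moves only by the tool drive_tool, never from a script. Its arguments are lists of equal length, an entry for each row: "slide": the shift along the tool's x, y, z scaled (see below), a list of three; "rotation": the turn, a rotation vector about the tool's x, y, z scaled (see below), a list of three. A call has exactly 8 rows; each row is the pose to reach, as a shift and turn from the pose commanded when the call began, along the tool's axes at that moment; what a row does not reach only later rows make up. The controller multiplies each number of a shift by 250 mm and each number of a turn by 0.5 rad. A row lasts 1/8 s, in which the tool goes at most 62.5 mm and 10.7 degrees, less where a joint would pass 70% of its speed; a pose out of reach is approached as far as the arm can. A call with a number of a shift or a turn outside -1 to 1 is refused whole. A call with a gripper value outside its range is refused whole. "gripper" is the opening, from 0 (shut) to 1 (fully open), set as the call begins (left out, the last holds). The fingers move at their own pace and stop on an object; the grip force is fixed at half the most. Time passes only in rows, so rows that repeat a pose let the fingers close, or fill a call up. It gives the time, the measured TCP pose, the force, the opening and the grip force at its end, in the units of the state.
- bot.get_obs(): the state, without advancing time (a new reading comes with each control period).
- bot.camera(name): name is "side" or "top"; returns a dict with "image" (420x560x3 uint8, red, green, blue), "z_map" (420x560 float32, m along the optical axis (not along the pixel's ray), 0 where there is no reading), "camera_matrix" (3x3 intrinsics, pixels), "xyz" and "orientation" of the camera in the world. Camera axes: x right, y up, looking along -z (the intrinsics and any distortion apply to the point x, -y, -z); pixel columns grow to the right and rows downward; lengths in m; the calibration is good to about 2 mm. A picture is of the moment at which its call begins.
- bot.job_done(): hands the job in; it is judged then, once.
The state is a dict: "clock": time; "joint_pos": joint angles; "joint_vel": joint speeds; "tau": joint torques, N m; "eef_pos": TCP position; "tool_rot": TCP orientation; "ft_force": force on the tool from outside, world axes, zero at the start; "ft_torque": the same for the moment, N m; "grip_width": finger opening in m; "grasp_force": force on a finger pad.
Only numpy, scipy, OpenCV 4.12 (cv2) and the standard library are available. Lean on these libraries where they do the work, as an engineer would, in place of code of your own. Each camera call takes 0.05 s, during which the arm holds its last target. There are 200 camera calls.

### The job

Make up the two wheel-hub kits from the stock on the green mat: the front kit, in the red tray, is the orange-sealed bearing and the tall plain aluminium spacer; the rear kit, in the blue tray, is the black-sealed bearing, the flanged bronze bush and the castle nut. Give each part a compartment of its own and set it down gently on the tray's floor, the way up it stands now; do not drop it. Leave the two spare parts, the open bearing and the short blue spacer, where they are on the mat.

Things in the scene. Friction and masses are not known exactly. Their poses are not given: they have to be found in the camera images.
- orange_bearing_mid (a point): Ball bearing with bright orange seals between steel rings, 47 outer diameter, 20 bore, 14 high, 0.11 kg. It stands on the 3 mm thick green mat with its axis (z) upright. Point: its centre, half-way up. Sizes in mm.
- spacer_mid (a point): Tall plain aluminium (silver) spacer tube, 35 outer diameter, 22 bore, 40 high, 0.06 kg. It stands on the 3 mm thick green mat with its axis (z) upright. Point: its centre, half-way up. Sizes in mm.
- black_bearing_mid (a point): Ball bearing with black seals between steel rings, 42 outer diameter, 20 bore, 12 high, 0.07 kg. It stands on the 3 mm thick green mat with its axis (z) upright. Point: its centre, half-way up. Sizes in mm.
- bush_mid (a point): Bronze flanged bush, 30 high in all: a flange 40 in diameter and 5 thick at the bottom, above it a sleeve 30 in diameter, 20 bore, 0.13 kg. It stands on the 3 mm thick green mat with its axis (z) upright. Point: its centre, half-way up. Sizes in mm.
- nut_mid (a point): Steel castle nut, 28 high in all: a hexagon 36 across flats (42 across corners) up to height 20, above it a slotted crown 33 across; 0.12 kg. Its x axis is square to one pair of flats (so are the directions 60 and 120 degrees from it); it may be turned any way. It stands on the 3 mm thick green mat with its axis (z) upright. Point: its centre, half-way up. Sizes in mm.
- red_tray: Red kit tray, fixed, left or right of the mat, may be turned. 264 long (x, rim included) x 136 wide (y), walls 25 high, floor 4 thick. Two dividers (4 thick, 18 high) make three compartments in a row, each 80 (x) x 120 (y) inside, centred at x = -84, 0, +84, y = 0: most finger room along y. Origin: centre of its underside, on the bench; z up. It takes the front kit. Sizes in mm.
- blue_tray: Blue kit tray, fixed, left or right of the mat, may be turned. 264 long (x, rim included) x 136 wide (y), walls 25 high, floor 4 thick. Two dividers (4 thick, 18 high) make three compartments in a row, each 80 (x) x 120 (y) inside, centred at x = -84, 0, +84, y = 0: most finger room along y. Origin: centre of its underside, on the bench; z up. It takes the rear kit. Sizes in mm.
- open_bearing_mid (a point): Spare, not wanted: open ball bearing without seals, steel balls and a brass cage visible in a dark gap, 40 outer diameter, 12 high, 0.06 kg. It stands on the 3 mm thick green mat with its axis (z) upright. Point: its centre, half-way up. Sizes in mm.
- blue_spacer_mid (a point): Spare, not wanted: short blue anodised spacer tube, 35 outer diameter, 20 high, 0.03 kg. It stands on the 3 mm thick green mat with its axis (z) upright. Point: its centre, half-way up. Sizes in mm.
Mind the look-alikes: they are no part of the job. Leave any purple or turquoise look-alike of the part that bears spacer_mid alone.

How it is judged:
At the end, for the whole second after the job is handed in: Each kit's parts are in its tray, no two in one compartment, each flat on the tray floor (within 4 mm in height, 0.12 rad of upright), released and at rest (under 0.02 m/s); each spare is within 20 mm of where it was (y of orange_bearing_mid in the frame of red_tray between -0.06 and 0.06 m and z of orange_bearing_mid in the frame of red_tray below 0.015 m and angle between each of orange_bearing_mid, spacer_mid, black_bearing_mid, bush_mid, nut_mid's own z axis and vertical below 0.12 rad and (x of orange_bearing_mid in the frame of red_tray between -0.124 and -0.044 m or x of orange_bearing_mid in the frame of red_tray between -0.04 and 0.04 m or x of orange_bearing_mid in the frame of red_tray between 0.044 and 0.124 m) and linear speed of each of orange_bearing, spacer, black_bearing, bush, nut below 0.02 m/s and y of spacer_mid in the frame of red_tray between -0.06 and 0.06 m and z of spacer_mid in the frame of red_tray below 0.028 m and (x of spacer_mid in the frame of red_tray between -0.124 and -0.044 m or x of spacer_mid in the frame of red_tray between -0.04 and 0.04 m or x of spacer_mid in the frame of red_tray between 0.044 and 0.124 m) and y of black_bearing_mid in the frame of blue_tray between -0.06 and 0.06 m and z of black_bearing_mid in the frame of blue_tray below 0.014 m and (x of black_bearing_mid in the frame of blue_tray between -0.124 and -0.044 m or x of black_bearing_mid in the frame of blue_tray between -0.04 and 0.04 m or x of black_bearing_mid in the frame of blue_tray between 0.044 and 0.124 m) and y of bush_mid in the frame of blue_tray between -0.06 and 0.06 m and z of bush_mid in the frame of blue_tray below 0.023 m and (x of bush_mid in the frame of blue_tray between -0.124 and -0.044 m or x of bush_mid in the frame of blue_tray between -0.04 and 0.04 m or x of bush_mid in the frame of blue_tray between 0.044 and 0.124 m) and y of nut_mid in the frame of blue_tray between -0.06 and 0.06 m and z of nut_mid in the frame of blue_tray below 0.022 m and (x of nut_mid in the frame of blue_tray between -0.124 and -0.044 m or x of nut_mid in the frame of blue_tray between -0.04 and 0.04 m or x of nut_mid in the frame of blue_tray between 0.044 and 0.124 m) and not ((x of orange_bearing_mid in the frame of red_tray between -0.124 and -0.044 m and x of spacer_mid in the frame of red_tray between -0.124 and -0.044 m) or (x of orange_bearing_mid in the frame of red_tray between -0.04 and 0.04 m and x of spacer_mid in the frame of red_tray between -0.04 and 0.04 m) or (x of orange_bearing_mid in the frame of red_tray between 0.044 and 0.124 m and x of spacer_mid in the frame of red_tray between 0.044 and 0.124 m)) and not ((x of black_bearing_mid in the frame of blue_tray between -0.124 and -0.044 m and x of bush_mid in the frame of blue_tray between -0.124 and -0.044 m) or (x of black_bearing_mid in the frame of blue_tray between -0.04 and 0.04 m and x of bush_mid in the frame of blue_tray between -0.04 and 0.04 m) or (x of black_bearing_mid in the frame of blue_tray between 0.044 and 0.124 m and x of bush_mid in the frame of blue_tray between 0.044 and 0.124 m)) and not ((x of black_bearing_mid in the frame of blue_tray between -0.124 and -0.044 m and x of nut_mid in the frame of blue_tray between -0.124 and -0.044 m) or (x of black_bearing_mid in the frame of blue_tray between -0.04 and 0.04 m and x of nut_mid in the frame of blue_tray between -0.04 and 0.04 m) or (x of black_bearing_mid in the frame of blue_tray between 0.044 and 0.124 m and x of nut_mid in the frame of blue_tray between 0.044 and 0.124 m)) and not ((x of bush_mid in the frame of blue_tray between -0.124 and -0.044 m and x of nut_mid in the frame of blue_tray between -0.124 and -0.044 m) or (x of bush_mid in the frame of blue_tray between -0.04 and 0.04 m and x of nut_mid in the frame of blue_tray between -0.04 and 0.04 m) or (x of bush_mid in the frame of blue_tray between 0.044 and 0.124 m and x of nut_mid in the frame of blue_tray between 0.044 and 0.124 m)) and distance of each of open_bearing_mid, blue_spacer_mid from where it was at the start of the episode below 0.02 m); the robot touches nothing.
It fails at once if a spare part is shifted by more than 20 mm (distance of any of open_bearing_mid, blue_spacer_mid from where it was at the start of the episode above 0.02 m).
It fails at once if a kit part is dropped (falls free at over 0.7 m/s, about 25 mm) ((linear speed of orange_bearing above 0.7 m/s and contact force between orange_bearing and anything else below 0.01 N) or (linear speed of spacer above 0.7 m/s and contact force between spacer and anything else below 0.01 N) or (linear speed of black_bearing above 0.7 m/s and contact force between black_bearing and anything else below 0.01 N) or (linear speed of bush above 0.7 m/s and contact force between bush and anything else below 0.01 N) or (linear speed of nut above 0.7 m/s and contact force between nut and anything else below 0.01 N)).
It also fails if it takes over 109 s, if anything falls off the work surface, if the arm or the gripper's body presses on something with over 40 N, if the wrist force passes 120 N, or if a joint passes its speed limit or range.

## Working session

There is one attempt and no reset: what is moved stays moved. The work goes in short steps, Python scripts to look and compute and a tool call to move; the robot and the scene stay as the last step left them, time stands still between calls to the robot, and variables do not carry over. Pictures are saved under pics/ and viewed, at most 14 in all, crops included, and the job is handed in when it is done.

Besides the shell and the picture viewer there is one more tool, called after ">>>" as name(argument=value, ...) on one line, values as JSON. drive_tool: Moves the arm, as the interface text tells. Shifts and turns lie within -1 to 1; 1 stands for 250 mm of shift or 0.5 rad of turn. Its arguments: {"type":"object","properties":{"slide":{"type":"array","items":{"type":"array","items":{"type":"number"}}},"rotation":{"type":"array","items":{"type":"array","items":{"type":"number"}}},"gripper":{"type":"number"}},"required":["slide","rotation"]}

```bash
mkdir -p pics; cat > h.py <<'E'
import numpy as np, cv2
from scipy.spatial.transform import Rotation as R
from workcell import bot
def snap(name,fn=None):
    c=bot.camera(name)
    if fn: cv2.imwrite('pics/'+fn,c['image'][:,:,::-1])
    return c
def proj(c,uv,z):
    K=c['camera_matrix'];Rm=R.from_quat(c['orientation']).as_matrix()
    uv=np.atleast_2d(uv).astype(float)
    d=np.c_[(uv[:,0]-K[0,2])/K[0,0],-(uv[:,1]-K[1,2])/K[1,1],-np.ones(len(uv))]@Rm.T
    o=np.array(c['xyz']); return o+d*((z-o[2])/d[:,2])[:,None]
def cloud(c):
    v,u=np.mgrid[:420,:560];K=c['camera_matrix'];Z=c['z_map']
    p=np.stack([(u-K[0,2])/K[0,0]*Z,-(v-K[1,2])/K[1,1]*Z,-Z],-1)
    return p@R.from_quat(c['orientation']).as_matrix().T+np.array(c['xyz'])
E
python3 - <<'E'
from h import *
for n in('top','side'):
    c=snap(n,n+'0.png');print(n,c['xyz'],c['orientation'],c['camera_matrix'].tolist(),[k for k in c])
    np.savez(n+'0.npz',**{k:v for k,v in c.items()})
print(bot.get_obs())
E
```

```text
top [0.33967907 0.01287149 0.9824918 ] [-0.06754578  0.07884459  0.73850348 -0.66620846] [[390.9055974605415, 0.0, 277.83417329699853], [0.0, 390.9055974605415, 207.16151705047687], [0.0, 0.0, 1.0]] ['image', 'z_map', 'camera_matrix', 'xyz', 'orientation']
side [0.37479882 0.56070743 0.7498424 ] [-0.03925383  0.34691878  0.93016905 -0.1135431 ] [[478.38349462513156, 0.0, 277.17538112219563], [0.0, 478.38349462513156, 205.9818333445381], [0.0, 0.0, 1.0]] ['image', 'z_map', 'camera_matrix', 'xyz', 'orientation']
{'clock': 0.1, 'joint_pos': array([-1.30499355e+00,  2.41360124e-01,  3.85343296e-03,  1.33519369e+00,
       -4.41172477e-05,  1.57079536e+00]), 'joint_vel': array([-0.00047028, -0.00177779,  0.00411419, -0.0005959 ,  0.00066444,
        0.00193836]), 'tau': array([ 2.09937394e-05, -3.73137939e+01,  2.53009719e+01,  1.08641689e-02,
       -5.12856991e-05, -2.53074609e-05]), 'eef_pos': array([ 0.13118034, -0.48189825,  0.23048864]), 'tool_rot': array([ 9.91181085e-01,  1.32510939e-01, -1.48017007e-04, -9.40707189e-04]), 'ft_force': array([ 0.51809657, -0.25431328, -0.97078051]), 'ft_torque': array([-0.05739115,  0.03911771, -0.03386178]), 'grasp_force': 0.0, 'grip_width': 0.08558932915861592}
```

View pics/top0.png

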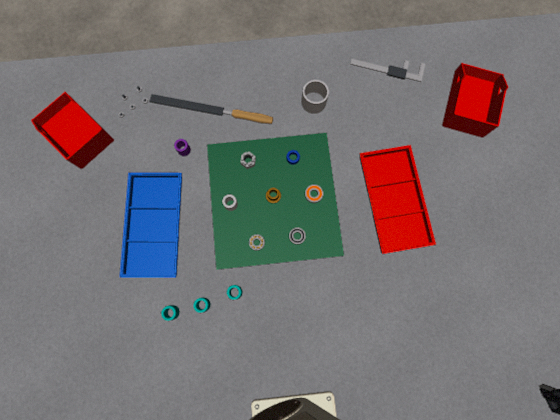

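View pics/side0.png

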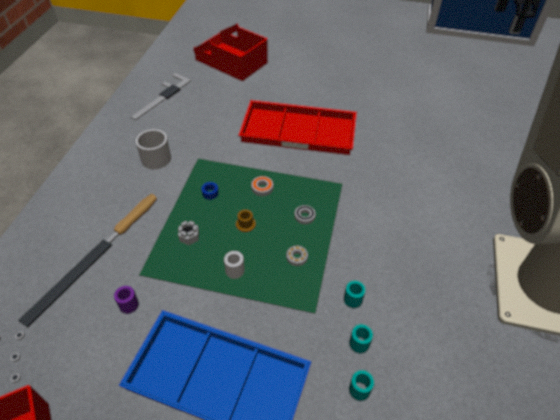

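The top view shows nut (248,159), blue spacer (293,157), tall spacer (229,201), bush (273,195), orange bearing (314,193), open bearing (256,242) and black bearing (297,236). The blue tray is on the left and the red tray on the right. The side view agrees. The purple and turquoise tubes and the two bins are decoys.

```bash
cat > m.py <<'E'
from h import *
P=dict(nut=((248,159),(188,232),.031,28),bsp=((293,157),(210,190),.023,35),sp=((229,201),(234,263),.043,35),bush=((273,195),(246,220),.033,30),org=((314,193),(262,185),.017,47),open=((256,242),(297,255),.015,40),blk=((297,236),(305,213),.015,42))
for i,n in enumerate(('top','side')):
    c=dict(np.load(n+'0.npz')); W=cloud(c); im=c['image']
    hsv=cv2.cvtColor(im,cv2.COLOR_RGB2HSV)
    for k,v in P.items():
        u,w=v[i]; g=W[w-16:w+17,u-16:u+17].reshape(-1,3)
        s=g[np.abs(g[:,2]-v[2])<.005]
        cen,r=cv2.minEnclosingCircle((s[:,:2]*1000).astype(np.float32)) if len(s)>4 else ((0,0),0)
        # colour: top-plane projection of non-mat pixels
        print(n,k,len(s),'circ',np.round(cen,1),round(2*r,1),'zmed',np.round(np.median(s[:,2])*1000,1),'box',np.round((s[:,:2].max(0)+s[:,:2].min(0))*500,1),np.round(np.ptp(s[:,:2],axis=0)*1000,1))
    for k,(h0,h1) in dict(red=(0,4),blue=(104,116)).items():
        m=((hsv[...,0]>=h0)&(hsv[...,0]<=h1)&(hsv[...,1]>170)&(hsv[...,2]>60)).astype(np.uint8)
        for ct in cv2.findContours(m,0,1)[0]:
            if cv2.contourArea(ct)<1500: continue
            q=proj(c,ct[:,0],.025)[:,:2]*1000
            (cx,cy),wh,a=cv2.minAreaRect(q.astype(np.float32)); print(n,k,np.round((cx,cy),1),np.round(wh,1),round(a,1),'px',ct[:,0].mean(0).round())
a=dict(np.load('top0.npz'))['image'][140:178,225:275];b=dict(np.load('side0.npz'))['image'][215:250,165:211]
f=lambda x:cv2.resize(x,(400,320),interpolation=cv2.INTER_CUBIC)
cv2.imwrite('pics/nut.png',np.hstack([f(a),f(b)])[:,:,::-1])
E
python3 m.py
```

```text
top nut 66 circ [674.7  52.4] 35.9 zmed 30.1 box [674.   52.5] [34.4 32.3]
top bsp 92 circ [670.6 -64.8] 35.1 zmed 22.5 box [670.5 -64.5] [34.5 34.1]
top sp 94 circ [563.8 106.5] 34.0 zmed 42.8 box [563.5 106.9] [32.9 32.6]
top bush 71 circ [575.1  -3.2] 29.8 zmed 32.6 box [575.2  -3.2] [29.3 28.2]
top org 215 circ [ 568.4 -106.7] 47.0 zmed 17.5 box [ 568.  -107.3] [44.9 45. ]
top open 160 circ [459.5  49.6] 39.5 zmed 15.2 box [459.1  49.8] [38.5 36. ]
top blk 164 circ [465.4 -52.3] 41.6 zmed 15.1 box [465.2 -52.1] [40.7 39. ]
top red [ 534.7 -312.7] [262.5 136. ] 3.9 px [397. 199.]
top red [798.2 501.2] [196.5 120.8] 40.1 px [ 72. 132.]
top red [ 776.1 -568.8] [143.4 194.4] 66.8 px [474. 100.]
top blue [532.1 303. ] [135.9 258.9] 83.9 px [151. 225.]
side nut 128 circ [672.6  50.2] 34.6 zmed 30.6 box [672.2  51.1] [33.3 32.7]
side bsp 130 circ [669.6 -66. ] 36.1 zmed 22.6 box [669.2 -65.4] [32.8 34.4]
side sp 189 circ [563.9 104.7] 37.2 zmed 42.9 box [563. 104.] [34.4 35. ]
side bush 114 circ [573.3  -5.3] 30.5 zmed 32.6 box [573.9  -5.1] [29.  29.2]
side org 269 circ [ 569.2 -109. ] 51.0 zmed 17.1 box [ 567.1 -109.1] [45.9 50.3]
side open 275 circ [459.4  47.7] 42.1 zmed 15.2 box [458.5  47.9] [39.2 41.1]
side blk 239 circ [465.1 -54.7] 44.1 zmed 15.1 box [463.9 -54.6] [40.8 43.8]
side red [ 532.4 -303.8] [259.9 151.3] 4.0 px [299. 127.]
side red [ 766.  -580.8] [202.9 201.5] 67.0 px [235.  54.]
side blue [530.1 303.7] [134.4 261. ] 84.1 px [217. 373.]
```

View pics/nut.png

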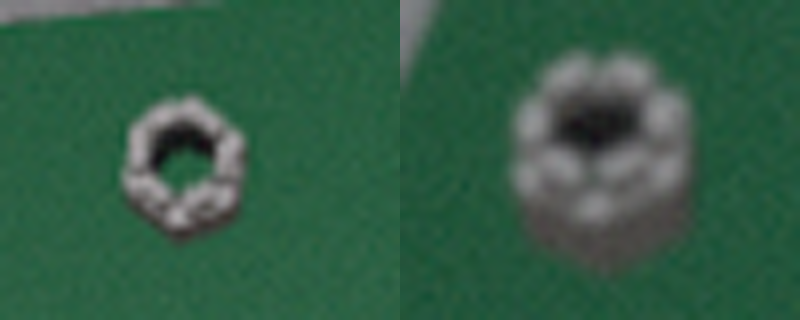

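```bash
cat >> h.py <<'E'
def go(*wps):
    """wps: (x,y,z mm, yaw of tool x deg, vertical tool) -> scaled slide, rotation"""
    o=bot.get_obs();p=np.array(o['eef_pos']);r=R.from_quat(o['tool_rot']);M=r.as_matrix()
    print('t',round(o['clock'],2),'tcp',np.round(p*1000,1),'yaw',round(np.degrees(np.arctan2(M[1,0],M[0,0])),1),'j',np.round(np.degrees(o['joint_pos'])),'w',round(o['grip_width']*1000,1),'F',np.round(o['ft_force'],1),'gf',round(o['grasp_force'],1))
    for x,y,z,a in wps:
        t=R.from_euler('z',a,degrees=True)*R.from_euler('x',180,degrees=True)
        print((x,y,z,a),'slide',np.round(M.T@(np.array([x,y,z])/1000-p)/.25,3),'rot',np.round((r.inv()*t).as_rotvec()/.5,3))
E
python3 - <<'E'
from h import *
c=dict(np.load('top0.npz'));s=dict(np.load('side0.npz'))
def d(c,uv,z,cen):
    q=proj(c,uv,z)[0,:2]*1000;v=q-cen;print(q.round(1),np.hypot(*v).round(1),np.degrees(np.arctan2(v[1],v[0])).round(1))
d(c,(247.5,168.3),.003,(674.5,52.4));d(c,(247.5,168.3),.013,(674.5,52.4))
d(s,(188.1,244.3),.003,(672.4,50.5))
for uv in((178.6,241),(198.4,241)): d(s,uv,.003,(672.4,50.5))
go((300,-430,150,44),(500,-250,150,100),(568,-107,100,155))
E
```

```text
[656.1  54.6] 18.5 173.3
[652.9  54.1] 21.7 175.4
[668.   68.8] 18.8 103.5
[688.7  65.8] 22.3 43.2
[651.5  56.5] 21.8 164.0
t 0.1 tcp [ 131.2 -481.9  230.5] yaw 15.2 j [-75.  14.   0.  77.  -0.  90.] w 85.6 F [ 0.5 -0.3 -1. ] gf 0.0
(300, -430, 150, 44) slide [ 0.706 -0.022  0.322] rot [-4.000e-03 -1.000e-03 -1.004e+00]
(500, -250, 150, 100) slide [ 1.667 -0.507  0.323] rot [-0.003 -0.003 -2.959]
(568, -107, 100, 155) slide [ 2.08  -0.987  0.524] rot [-2.000e-03 -5.000e-03 -4.879e+00]
```

>>> drive_tool(slide=[[0.12,-0.06,0.04],[0.25,-0.12,0.08],[0.38,-0.18,0.12],[0.5,-0.25,0.16],[0.62,-0.31,0.2],[0.75,-0.37,0.24],[0.88,-0.44,0.28],[1.0,-0.5,0.3]], rotation=[[0,0,-0.12],[0,0,-0.25],[0,0,-0.38],[0,0,-0.5],[0,0,-0.62],[0,0,-0.75],[0,0,-0.88],[0,0,-1]], gripper=0.8)

```text
clock: 1.1
eef_pos: [0.34, -0.2947, 0.1553]
tool_rot: [0.927, 0.375, -0.0, -0.001]
ft_force: [-0.6, -0.5, -0.6]
grip_width: 0.0678
grasp_force: 0.0
```

```bash
python3 -c "
from h import *
go((568,-107.5,110,72),(568,-107.5,110,160))"
```

```text
t 1.1 tcp [ 340.  -294.7  155.3] yaw 44.0 j [-41.  11. -15.  64.   0.  95.] w 67.8 F [-0.6 -0.5 -0.6] gf 0.0
(568, -107.5, 110, 72) slide [1.176 0.095 0.181] rot [-0.004 -0.001 -0.977]
(568, -107.5, 110, 160) slide [1.176 0.095 0.181] rot [-3.000e-03 -4.000e-03 -4.049e+00]
```

>>> drive_tool(slide=[[0.12,0.01,0.02],[0.25,0.02,0.04],[0.38,0.03,0.06],[0.5,0.04,0.08],[0.62,0.05,0.1],[0.75,0.06,0.12],[0.88,0.08,0.14],[1.0,0.09,0.16]], rotation=[[0,0,-0.12],[0,0,-0.25],[0,0,-0.38],[0,0,-0.5],[0,0,-0.62],[0,0,-0.75],[0,0,-0.88],[0,0,-1]])

```text
clock: 2.1
eef_pos: [0.5361, -0.1383, 0.1156]
tool_rot: [0.806, 0.592, -0.0, -0.0]
ft_force: [-0.1, -0.0, -1.0]
grip_width: 0.0683
grasp_force: 0.0
```

```bash
python3 -c "
from h import *
go((568,-107.5,40,100),(568,-107.5,2,100))"
```

```text
t 2.1 tcp [ 536.1 -138.3  115.6] yaw 72.7 j [-14.  24.  -3.  63.  -0.  93.] w 68.3 F [-0.1 -0.  -1. ] gf 0.0
(568, -107.5, 40, 100) slide [0.156 0.085 0.302] rot [-0.002 -0.    -0.955]
(568, -107.5, 2, 100) slide [0.156 0.086 0.454] rot [-0.002 -0.    -0.955]
```

>>> drive_tool(slide=[[0.05,0.03,0.06],[0.1,0.06,0.12],[0.156,0.085,0.18],[0.156,0.085,0.24],[0.156,0.085,0.3],[0.156,0.085,0.36],[0.156,0.085,0.41],[0.156,0.086,0.452]], rotation=[[0,0,-0.3],[0,0,-0.6],[0,0,-0.8],[0,0,-0.95],[0,0,-0.95],[0,0,-0.95],[0,0,-0.95],[0,0,-0.95]])

```text
clock: 3.1
eef_pos: [0.5675, -0.1085, 0.0025]
tool_rot: [0.645, 0.764, -0.0, -0.0]
ft_force: [0.2, -0.0, -0.1]
grip_width: 0.0688
grasp_force: 0.0
```

>>> drive_tool(slide=[[0,0,0],[0,0,0],[0,0,0],[0,0,0],[0,0,0],[0,0,0],[0,0,0],[0,0,0]], rotation=[[0,0,0],[0,0,0],[0,0,0],[0,0,0],[0,0,0],[0,0,0],[0,0,0],[0,0,0]], gripper=0)

```text
clock: 4.1
eef_pos: [0.5679, -0.1084, 0.0035]
tool_rot: [0.645, 0.765, 0.0, 0.0]
ft_force: [-0.8, -0.3, 0.7]
grip_width: 0.0444
grasp_force: 61.4
```

```bash
python3 -c "
from h import *
go((568,-107.5,100,100),(534,-212,100,128),(534,-312,60,156))"
```

```text
t 4.1 tcp [ 567.9 -108.4    3.5] yaw 99.7 j [-11.  33.  -6.  50.   0.  69.] w 44.4 F [-0.8 -0.3  0.7] gf 61.4
(568, -107.5, 100, 100) slide [ 0.003  0.001 -0.386] rot [ 0.001  0.    -0.009]
(534, -212, 100, 128) slide [-0.386 -0.204 -0.386] rot [ 0.     0.    -0.986]
(534, -312, 60, 156) slide [-0.78  -0.271 -0.226] rot [ 0.     0.    -1.964]
```

>>> drive_tool(slide=[[0,0,-0.01],[0,0,-0.03],[0,0,-0.06],[0,0,-0.09],[0,0,-0.12],[0,0,-0.14],[0,0,-0.16],[0,0,-0.16]], rotation=[[0,0,0],[0,0,0],[0,0,0],[0,0,0],[0,0,0],[0,0,0],[0,0,0],[0,0,0]])

```text
clock: 5.1
eef_pos: [0.5681, -0.1084, 0.0438]
tool_rot: [0.645, 0.765, 0.0, 0.0]
ft_force: [0.7, -0.2, -1.5]
grip_width: 0.0445
grasp_force: 61.2
```

```bash
python3 -c "
from h import *
c=snap('side');cv2.imwrite('pics/l1.png',cv2.resize(c['image'][140:220,200:320],(720,480),interpolation=2)[:,:,::-1])
go((568,-108,100,100),(534,-212,100,128),(534,-312,60,156))"
```

```text
t 5.15 tcp [ 567.8 -108.4   43.4] yaw 99.7 j [-11.  31.  -4.  55.  -0.  69.] w 44.3 F [ 0.1 -0.6 -1.8] gf 61.2
(568, -108, 100, 100) slide [ 0.001  0.001 -0.226] rot [ 0.     0.    -0.009]
(534, -212, 100, 128) slide [-0.386 -0.203 -0.226] rot [ 0.     0.    -0.986]
(534, -312, 60, 156) slide [-0.78  -0.271 -0.066] rot [ 0.     0.    -1.964]
```

View pics/l1.png

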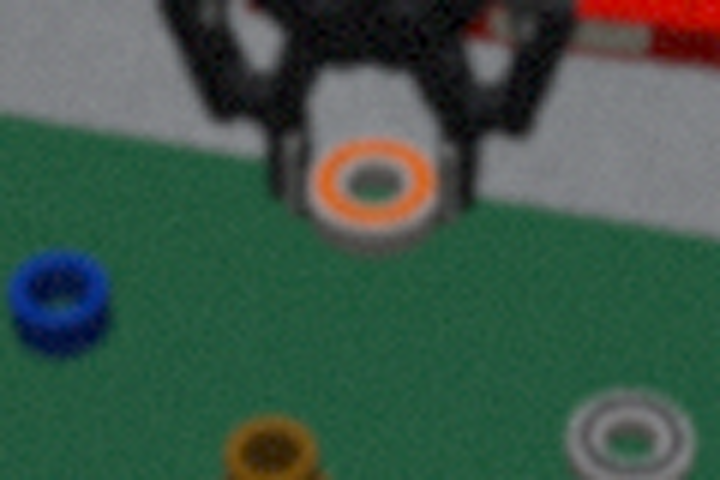

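>>> drive_tool(slide=[[0,0,-0.06],[0,0,-0.14],[-0.05,-0.02,-0.21],[-0.12,-0.06,-0.23],[-0.19,-0.1,-0.23],[-0.26,-0.14,-0.23],[-0.32,-0.17,-0.23],[-0.39,-0.2,-0.23]], rotation=[[0,0,0],[0,0,0],[0,0,-0.15],[0,0,-0.3],[0,0,-0.5],[0,0,-0.7],[0,0,-0.85],[0,0,-1]])

```text
clock: 6.15
eef_pos: [0.5349, -0.2135, 0.1018]
tool_rot: [0.434, 0.901, 0.0, 0.0]
ft_force: [0.3, 0.1, -1.3]
grip_width: 0.0443
grasp_force: 61.4
```

```bash
python3 -c "
from h import *
go((534,-312,60,156))"
```

```text
t 6.15 tcp [ 534.9 -213.5  101.8] yaw 128.5 j [-22.  27.  -0.  63.   0.  30.] w 44.3 F [ 0.3  0.1 -1.3] gf 61.4
(534, -312, 60, 156) slide [-0.306 -0.248  0.167] rot [ 0.     0.001 -0.959]
```

>>> drive_tool(slide=[[-0.05,-0.04,0],[-0.1,-0.08,0],[-0.16,-0.13,0],[-0.22,-0.18,0.02],[-0.27,-0.22,0.06],[-0.306,-0.248,0.1],[-0.306,-0.248,0.14],[-0.306,-0.248,0.167]], rotation=[[0,0,-0.15],[0,0,-0.3],[0,0,-0.5],[0,0,-0.65],[0,0,-0.8],[0,0,-0.96],[0,0,-0.96],[0,0,-0.96]])

```text
clock: 7.15
eef_pos: [0.5336, -0.3108, 0.0587]
tool_rot: [0.209, 0.978, 0.0, -0.0]
ft_force: [-0.9, -0.9, -0.7]
grip_width: 0.0447
grasp_force: 61.4
```

```bash
python3 -c "
from h import *
go((534,-312,20,182),(534,-312,5.5,182))"
```

```text
t 7.15 tcp [ 533.6 -310.8   58.7] yaw 155.8 j [-30.  34.   4.  60.   0.  -6.] w 44.7 F [-0.9 -0.9 -0.7] gf 61.4
(534, -312, 20, 182) slide [-0.003 -0.004  0.155] rot [ 0.001 -0.001 -0.913]
(534, -312, 5.5, 182) slide [-0.003 -0.004  0.213] rot [ 0.001 -0.001 -0.913]
```

>>> drive_tool(slide=[[0,0,0.03],[0,0,0.07],[0,0,0.11],[0,0,0.15],[0,0,0.18],[0,0,0.2],[0,0,0.21],[0,0,0.215]], rotation=[[0,0,-0.25],[0,0,-0.5],[0,0,-0.75],[0,0,-0.91],[0,0,-0.91],[0,0,-0.91],[0,0,-0.91],[0,0,-0.91]])

```text
clock: 8.15
eef_pos: [0.534, -0.3114, 0.0054]
tool_rot: [-0.017, 1.0, -0.0, 0.0]
ft_force: [0.7, -0.6, -1.3]
grip_width: 0.0445
grasp_force: 61.4
```

>>> drive_tool(slide=[[0,0,0],[0,0,0],[0,0,0],[0,0,0],[0,0,-0.02],[0,0,-0.1],[0,0,-0.25],[0,0,-0.4]], rotation=[[0,0,0],[0,0,0],[0,0,0],[0,0,0],[0,0,0],[0,0,0],[0,0,0],[0,0,0]], gripper=0.72)

```text
clock: 9.15
eef_pos: [0.5337, -0.3113, 0.1064]
tool_rot: [-0.017, 1.0, 0.0, -0.0]
ft_force: [0.8, 0.2, 1.6]
grip_width: 0.0612
grasp_force: 0.0
```

```bash
python3 -c "
from h import *
c=snap('side');W=cloud(c);m=(np.abs(W[...,0]-.534)<.05)&(np.abs(W[...,1]+.312)<.05)&(c['image'][...,1]>80)
cv2.imwrite('pics/p1.png',cv2.resize(c['image'][80:180,220:370],(750,500),interpolation=2)[:,:,::-1])
go((548,-73,110,180),(563.5,105.5,110,180))"
```

```text
t 9.2 tcp [ 536.6 -313.   112.7] yaw -178.0 j [-30.  31.   8.  66.   0. -32.] w 61.6 F [ 1.1 -0.8  2.9] gf 0.0
(548, -73, 110, 180) slide [-0.078  0.958  0.007] rot [-0.01   0.016  0.068]
(563.5, 105.5, 110, 180) slide [-0.165  1.669  0.004] rot [-0.01   0.016  0.068]
```

View pics/p1.png

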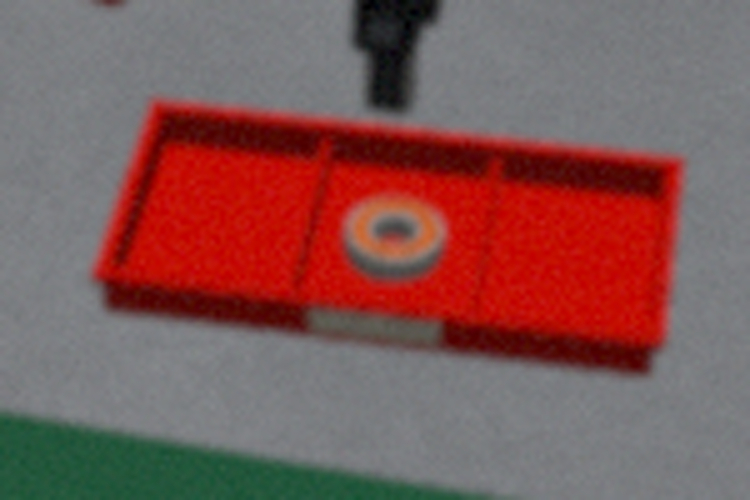

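>>> drive_tool(slide=[[-0.01,0.12,0],[-0.02,0.25,0],[-0.04,0.38,0],[-0.05,0.5,0],[-0.06,0.62,0],[-0.07,0.75,0],[-0.08,0.88,0],[-0.1,1.0,0]], rotation=[[0,0,0],[0,0,0],[0,0,0],[0,0,0],[0,0,0],[0,0,0],[0,0,0],[0,0,0]], gripper=0.7)

```text
clock: 10.2
eef_pos: [0.5503, -0.0596, 0.1057]
tool_rot: [-0.017, 1.0, -0.0, 0.0]
ft_force: [0.7, 0.6, 0.9]
grip_width: 0.0596
grasp_force: 0.0
```

```bash
python3 -c "
from h import *
go((563.5,105.5,60,180),(563.5,105.5,11,180))"
```

```text
t 10.2 tcp [550.3 -59.6 105.7] yaw -178.0 j [-6. 25. -4. 62.  0. -8.] w 59.6 F [0.7 0.6 0.9] gf 0.0
(563.5, 105.5, 60, 180) slide [-0.075  0.658  0.183] rot [-0.     0.001  0.069]
(563.5, 105.5, 11, 180) slide [-0.075  0.658  0.379] rot [-0.     0.001  0.069]
```

>>> drive_tool(slide=[[-0.02,0.16,0],[-0.04,0.34,0],[-0.06,0.52,0],[-0.075,0.65,0.02],[-0.075,0.65,0.1],[-0.075,0.65,0.2],[-0.075,0.65,0.3],[-0.075,0.65,0.375]], rotation=[[0,0,0],[0,0,0],[0,0,0],[0,0,0],[0,0,0],[0,0,0],[0,0,0],[0,0,0]])

```text
clock: 11.2
eef_pos: [0.5631, 0.1024, 0.0107]
tool_rot: [-0.017, 1.0, -0.0, -0.0]
ft_force: [-0.1, 0.3, 0.2]
grip_width: 0.0599
grasp_force: 0.0
```

>>> drive_tool(slide=[[0,0,0],[0,0,0],[0,0,0],[0,0,0],[0,0,-0.04],[0,0,-0.12],[0,0,-0.25],[0,0,-0.4]], rotation=[[0,0,0],[0,0,0],[0,0,0],[0,0,0],[0,0,0],[0,0,0],[0,0,0],[0,0,0]], gripper=0)

```text
clock: 12.2
eef_pos: [0.5631, 0.1023, 0.1128]
tool_rot: [-0.017, 1.0, -0.0, -0.0]
ft_force: [0.9, 0.2, -1.2]
grip_width: 0.0332
grasp_force: 59.6
```

```bash
python3 -c "
from h import *
go((450,-144,110,182),(450,-317,110,182))"
```

```text
t 12.2 tcp [563.1 102.3 112.8] yaw -178.0 j [10. 26.  0. 64.  0.  8.] w 33.2 F [ 0.9  0.2 -1.2] gf 59.6
(450, -144, 110, 182) slide [ 0.486 -0.969  0.012] rot [-0.    -0.001 -0.001]
(450, -317, 110, 182) slide [ 0.509 -1.661  0.012] rot [-0.    -0.001 -0.001]
```

>>> drive_tool(slide=[[0.05,-0.1,0],[0.11,-0.22,0],[0.17,-0.35,0],[0.24,-0.48,0],[0.3,-0.61,0],[0.36,-0.74,0],[0.43,-0.87,0],[0.5,-1.0,0]], rotation=[[0,0,0],[0,0,0],[0,0,0],[0,0,0],[0,0,0],[0,0,0],[0,0,0],[0,0,0]])

```text
clock: 13.2
eef_pos: [0.4469, -0.1529, 0.1126]
tool_rot: [-0.017, 1.0, -0.0, 0.001]
ft_force: [0.9, -1.1, -0.1]
grip_width: 0.0332
grasp_force: 59.6
```

```bash
python3 -c "
from h import *
go((450,-317,60,182),(450,-317,12.7,182))"
```

```text
t 13.2 tcp [ 446.9 -152.9  112.6] yaw -178.0 j [-19.  16. -16.  58.  -0. -21.] w 33.2 F [ 0.9 -1.1 -0.1] gf 59.6
(450, -317, 60, 182) slide [ 0.01  -0.656  0.211] rot [-0.001  0.003 -0.001]
(450, -317, 12.7, 182) slide [ 0.011 -0.656  0.4  ] rot [-0.001  0.003 -0.001]
```

>>> drive_tool(slide=[[0,-0.16,0],[0,-0.34,0],[0,-0.52,0],[0,-0.64,0],[0,-0.64,0.12],[0,-0.64,0.24],[0,-0.64,0.33],[0,-0.64,0.36]], rotation=[[0,0,0],[0,0,0],[0,0,0],[0,0,0],[0,0,0],[0,0,0],[0,0,0],[0,0,0]])

```text
clock: 14.2
eef_pos: [0.4518, -0.3112, 0.0208]
tool_rot: [-0.017, 1.0, 0.001, -0.001]
ft_force: [0.3, -0.6, -1.0]
grip_width: 0.0333
grasp_force: 59.7
```

```bash
python3 -c "
from h import *
go((450,-317,12.3,182))"
```

```text
t 14.2 tcp [ 451.8 -311.2   20.8] yaw -178.0 j [-35.  30. -10.  50.   0. -37.] w 33.3 F [ 0.3 -0.6 -1. ] gf 59.7
(450, -317, 12.3, 182) slide [ 0.008 -0.023  0.034] rot [ 0.003 -0.003 -0.002]
```

>>> drive_tool(slide=[[0,-0.01,0.01],[0,-0.01,0.02],[0,-0.01,0.03],[0,-0.01,0.034],[0,-0.01,0.034],[0,-0.01,0.034],[0,-0.01,0.034],[0,-0.01,0.034]], rotation=[[0,0,0],[0,0,0],[0,0,0],[0,0,0],[0,0,0],[0,0,0],[0,0,0],[0,0,0]])

```text
clock: 15.2
eef_pos: [0.4527, -0.3142, 0.0131]
tool_rot: [-0.017, 1.0, -0.0, 0.0]
ft_force: [0.0, -0.5, -1.5]
grip_width: 0.0333
grasp_force: 59.7
```

>>> drive_tool(slide=[[0,0,0],[0,0,0],[0,0,0],[0,0,0],[0,0,-0.04],[0,0,-0.15],[0,0,-0.29],[0,0,-0.4]], rotation=[[0,0,0],[0,0,0],[0,0,0],[0,0,0],[0,0,0],[0,0,0],[0,0,0],[0,0,0]], gripper=0.7)

```text
clock: 16.2
eef_pos: [0.4531, -0.3145, 0.1153]
tool_rot: [-0.017, 1.0, -0.001, 0.001]
ft_force: [-0.3, 0.6, -0.4]
grip_width: 0.0597
grasp_force: 0.0
```

```bash
python3 -c "
from h import *
go((465,-53.5,60,182),(465,-53.5,2,182))"
```

```text
t 16.2 tcp [ 453.1 -314.5  115.3] yaw -178.0 j [-35.  24.  -3.  63.   0. -37.] w 59.7 F [-0.3  0.6 -0.4] gf 0.0
(465, -53.5, 60, 182) slide [-0.083  1.042  0.22 ] rot [-0.002  0.003 -0.001]
(465, -53.5, 2, 182) slide [-0.082  1.042  0.452] rot [-0.002  0.003 -0.001]
```

>>> drive_tool(slide=[[-0.01,0.1,0],[-0.02,0.24,0],[-0.03,0.4,0],[-0.05,0.56,0],[-0.06,0.72,0.03],[-0.07,0.86,0.08],[-0.08,0.97,0.14],[-0.083,1.0,0.2]], rotation=[[0,0,0],[0,0,0],[0,0,0],[0,0,0],[0,0,0],[0,0,0],[0,0,0],[0,0,0]])

```text
clock: 17.2
eef_pos: [0.4652, -0.062, 0.0635]
tool_rot: [-0.018, 1.0, 0.0, 0.001]
ft_force: [0.1, 0.0, 0.4]
grip_width: 0.0595
grasp_force: 0.0
```

```bash
python3 -c "
from h import *
c=snap('side');cv2.imwrite('pics/p2.png',cv2.resize(c['image'][80:260,200:370],(566,600),interpolation=2)[:,:,::-1])
go((465,-53.5,2,182))"
```

```text
t 17.25 tcp [463.9 -61.6  61.7] yaw -177.9 j [ -8.  19. -20.  51.   0. -10.] w 59.6 F [ 0.   0.7 -1. ] gf 0.0
(465, -53.5, 2, 182) slide [-0.006  0.032  0.239] rot [ 0.002 -0.004  0.004]
```

View pics/p2.png

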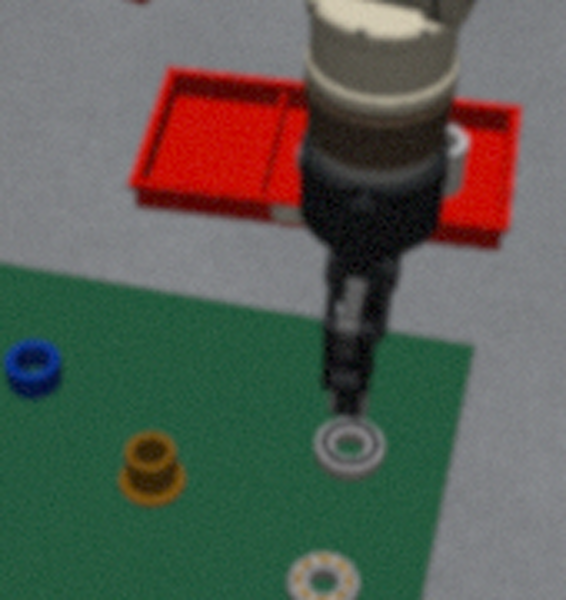

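The picture shows the spacer upright in the red tray's near compartment, at about (455,160). The gripper is over the black bearing at (350,445).

>>> drive_tool(slide=[[-0.006,0.032,0.02],[-0.006,0.032,0.04],[-0.006,0.032,0.08],[-0.006,0.032,0.13],[-0.006,0.032,0.17],[-0.006,0.032,0.21],[-0.006,0.032,0.235],[-0.006,0.032,0.24]], rotation=[[0,0,0],[0,0,0],[0,0,0],[0,0,0],[0,0,0],[0,0,0],[0,0,0],[0,0,0]])

```text
clock: 18.25
eef_pos: [0.4657, -0.0555, 0.0025]
tool_rot: [-0.017, 1.0, 0.0, -0.0]
ft_force: [-0.3, -0.4, 0.7]
grip_width: 0.0598
grasp_force: 0.0
```

>>> drive_tool(slide=[[0,0,0],[0,0,0],[0,0,0],[0,0,0],[0,0,-0.02],[0,0,-0.08],[0,0,-0.19],[0,0,-0.32]], rotation=[[0,0,0],[0,0,0],[0,0,0],[0,0,0],[0,0,0],[0,0,0],[0,0,0],[0,0,0]], gripper=0)

```text
clock: 19.25
eef_pos: [0.4655, -0.0555, 0.0834]
tool_rot: [-0.017, 1.0, 0.0, -0.001]
ft_force: [0.5, 0.3, -0.6]
grip_width: 0.0389
grasp_force: 60.5
```

```bash
python3 -c "
from h import *
go((448,190,100,177),(448,312,100,174))"
```

```text
t 19.25 tcp [465.5 -55.5  83.4] yaw -178.0 j [ -7.  17. -18.  54.  -0.  -9.] w 38.9 F [ 0.5  0.3 -0.6] gf 60.5
(448, 190, 100, 177) slide [ 0.036  0.984 -0.066] rot [-0.    -0.003  0.173]
(448, 312, 100, 174) slide [ 0.02   1.472 -0.066] rot [-0.    -0.003  0.278]
```

>>> drive_tool(slide=[[0,0.1,-0.02],[0.01,0.22,-0.04],[0.01,0.35,-0.06],[0.02,0.48,-0.07],[0.02,0.61,-0.07],[0.03,0.74,-0.07],[0.03,0.87,-0.07],[0.035,1.0,-0.07]], rotation=[[0,0,0.03],[0,0,0.07],[0,0,0.1],[0,0,0.13],[0,0,0.17],[0,0,0.2],[0,0,0.24],[0,0,0.28]])

```text
clock: 20.25
eef_pos: [0.4487, 0.195, 0.1006]
tool_rot: [0.053, 0.999, -0.0, 0.0]
ft_force: [0.5, 0.0, -0.5]
grip_width: 0.0387
grasp_force: 60.5
```

```bash
python3 -c "
from h import *
go((448,312,20,174),(448,312,4.5,174))"
```

```text
t 20.25 tcp [448.7 195.  100.6] yaw 173.9 j [ 24.  18. -14.  57.  -0.  30.] w 38.7 F [ 0.5  0.  -0.5] gf 60.5
(448, 312, 20, 174) slide [0.053 0.465 0.322] rot [-0.     0.001 -0.003]
(448, 312, 4.5, 174) slide [0.053 0.465 0.384] rot [-0.     0.001 -0.003]
```

>>> drive_tool(slide=[[0.02,0.15,0],[0.04,0.3,0],[0.053,0.42,0],[0.053,0.45,0.06],[0.053,0.455,0.15],[0.053,0.455,0.24],[0.053,0.455,0.31],[0.053,0.455,0.33]], rotation=[[0,0,0],[0,0,0],[0,0,0],[0,0,0],[0,0,0],[0,0,0],[0,0,0],[0,0,0]])

```text
clock: 21.25
eef_pos: [0.4462, 0.3066, 0.0159]
tool_rot: [0.053, 0.999, -0.002, -0.002]
ft_force: [-0.1, 1.2, -0.9]
grip_width: 0.0389
grasp_force: 60.5
```

```bash
python3 -c "
from h import *
c=snap('side');cv2.imwrite('pics/p3.png',cv2.resize(c['image'][300:420,120:320],(800,480),interpolation=2)[:,:,::-1])
go((448,312,4.3,174))"
```

```text
t 21.3 tcp [446.5 306.9  16.2] yaw 173.9 j [ 35.  29. -11.  49.  -0.  41.] w 39.1 F [-0.9 -0.1 -1.3] gf 60.5
(448, 312, 4.3, 174) slide [-0.004  0.021  0.047] rot [-0.005 -0.005 -0.004]
```

View pics/p3.png

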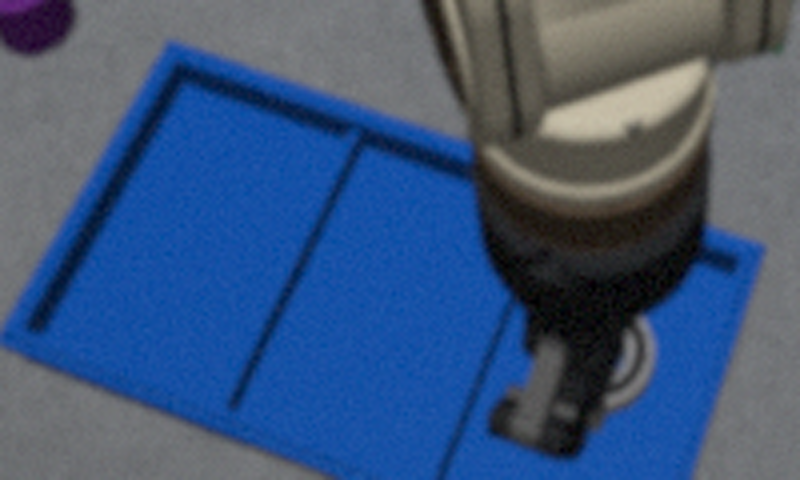

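The picture shows the bearing level between the fingers at (620,360), over the near blue compartment.

>>> drive_tool(slide=[[0,0.01,0.01],[0,0.02,0.02],[0,0.02,0.03],[0,0.02,0.04],[0,0.02,0.047],[0,0.02,0.047],[0,0.02,0.047],[0,0.02,0.047]], rotation=[[0,0,0],[0,0,0],[0,0,0],[0,0,0],[0,0,0],[0,0,0],[0,0,0],[0,0,0]])

```text
clock: 22.3
eef_pos: [0.4482, 0.3135, 0.0064]
tool_rot: [0.053, 0.999, 0.0, 0.0]
ft_force: [-0.6, -0.4, -0.1]
grip_width: 0.0388
grasp_force: 60.5
```

>>> drive_tool(slide=[[0,0,0],[0,0,0],[0,0,0],[0,0,0],[0,0,-0.02],[0,0,-0.12],[0,0,-0.25],[0,0,-0.4]], rotation=[[0,0,0],[0,0,0],[0,0,0],[0,0,0],[0,0,0],[0,0,0],[0,0,0],[0,0,0]], gripper=0.7)

```text
clock: 23.3
eef_pos: [0.4477, 0.3132, 0.1072]
tool_rot: [0.053, 0.999, -0.0, -0.0]
ft_force: [0.3, 0.4, 0.1]
grip_width: 0.0599
grasp_force: 0.0
```

```bash
python3 -c "
from h import *
go((574,-4,100,174),(574,-4,10,174))"
```

```text
t 23.3 tcp [447.7 313.2 107.2] yaw 173.9 j [35. 24. -5. 62.  0. 41.] w 59.9 F [0.3 0.4 0.1] gf 0.0
(574, -4, 100, 174) slide [-0.636 -1.208  0.029] rot [-0.001 -0.002 -0.002]
(574, -4, 10, 174) slide [-0.637 -1.208  0.389] rot [-0.001 -0.002 -0.002]
```

>>> drive_tool(slide=[[-0.06,-0.11,0],[-0.13,-0.24,0],[-0.2,-0.38,0],[-0.27,-0.51,0],[-0.34,-0.64,0],[-0.4,-0.77,0],[-0.47,-0.89,0],[-0.53,-1.0,0]], rotation=[[0,0,0],[0,0,0],[0,0,0],[0,0,0],[0,0,0],[0,0,0],[0,0,0],[0,0,0]])

```text
clock: 24.3
eef_pos: [0.554, 0.0497, 0.1067]
tool_rot: [0.053, 0.999, 0.0, 0.0]
ft_force: [-0.4, -0.1, -0.1]
grip_width: 0.06
grasp_force: 0.0
```

```bash
python3 -c "
from h import *
go((574,-4,60,174),(574,-4,11,174))"
```

```text
t 24.3 tcp [554.   49.7 106.7] yaw 173.9 j [ 5. 25. -3. 62.  0. 11.] w 60.0 F [-0.4 -0.1 -0.1] gf 0.0
(574, -4, 60, 174) slide [-0.102 -0.205  0.187] rot [ 0.     0.001 -0.003]
(574, -4, 11, 174) slide [-0.102 -0.205  0.383] rot [ 0.     0.001 -0.003]
```

>>> drive_tool(slide=[[-0.05,-0.1,0],[-0.1,-0.2,0.02],[-0.1,-0.2,0.08],[-0.1,-0.2,0.16],[-0.1,-0.2,0.24],[-0.1,-0.2,0.31],[-0.1,-0.2,0.36],[-0.1,-0.2,0.383]], rotation=[[0,0,0],[0,0,0],[0,0,0],[0,0,0],[0,0,0],[0,0,0],[0,0,0],[0,0,0]])

```text
clock: 25.3
eef_pos: [0.5723, -0.0008, 0.0096]
tool_rot: [0.052, 0.999, 0.0, -0.001]
ft_force: [-0.3, -0.1, 0.2]
grip_width: 0.06
grasp_force: 0.0
```

>>> drive_tool(slide=[[0,0,0],[0,0,0],[0,0,0],[0,0,0],[0,0,0],[0,0,-0.08],[0,0,-0.2],[0,0,-0.34]], rotation=[[0,0,0],[0,0,0],[0,0,0],[0,0,0],[0,0,0],[0,0,0],[0,0,0],[0,0,0]], gripper=0)

```text
clock: 26.3
eef_pos: [0.5717, -0.0015, 0.0949]
tool_rot: [0.053, 0.999, -0.0, -0.002]
ft_force: [0.4, 0.1, -2.1]
grip_width: 0.0274
grasp_force: 59.2
```

```bash
python3 -c "
from h import *
go((531,303,100,174))"
```

```text
t 26.3 tcp [571.7  -1.5  94.9] yaw 173.9 j [-0. 27. -1. 62. -0.  6.] w 27.4 F [ 0.4  0.1 -2.1] gf 59.2
(531, 303, 100, 174) slide [ 0.291  1.194 -0.02 ] rot [-0.001 -0.007 -0.002]
```

>>> drive_tool(slide=[[0.02,0.1,-0.02],[0.05,0.22,-0.04],[0.08,0.35,-0.06],[0.11,0.48,-0.06],[0.15,0.61,-0.06],[0.18,0.74,-0.06],[0.21,0.87,-0.06],[0.24,1.0,-0.06]], rotation=[[0,0,0],[0,0,0],[0,0,0],[0,0,0],[0,0,0],[0,0,0],[0,0,0],[0,0,0]])

```text
clock: 27.3
eef_pos: [0.539, 0.2542, 0.1096]
tool_rot: [0.053, 0.999, -0.001, -0.001]
ft_force: [-0.4, -0.3, -2.0]
grip_width: 0.0275
grasp_force: 59.3
```

```bash
python3 -c "
from h import *
go((531,303,25,174))"
```

```text
t 27.3 tcp [539.  254.2 109.6] yaw 173.9 j [25. 29.  4. 65. -0. 31.] w 27.5 F [-0.4 -0.3 -2. ] gf 59.3
(531, 303, 25, 174) slide [0.052 0.191 0.338] rot [-0.002 -0.003 -0.002]
```

>>> drive_tool(slide=[[0.03,0.1,0],[0.05,0.18,0],[0.05,0.19,0.06],[0.05,0.19,0.15],[0.05,0.19,0.24],[0.05,0.19,0.32],[0.05,0.19,0.34],[0.05,0.19,0.34]], rotation=[[0,0,0],[0,0,0],[0,0,0],[0,0,0],[0,0,0],[0,0,0],[0,0,0],[0,0,0]])

```text
clock: 28.3
eef_pos: [0.5323, 0.3011, 0.0249]
tool_rot: [0.053, 0.999, -0.001, -0.001]
ft_force: [0.4, 0.4, -1.3]
grip_width: 0.0274
grasp_force: 59.3
```

```bash
python3 -c "
from h import *
go((531,303,11.5,174))"
```

```text
t 28.3 tcp [532.3 301.1  24.9] yaw 173.9 j [30. 35.  1. 56. -0. 36.] w 27.4 F [ 0.4  0.4 -1.3] gf 59.3
(531, 303, 11.5, 174) slide [0.006 0.007 0.054] rot [-0.002 -0.002 -0.004]
```

>>> drive_tool(slide=[[0,0,0.01],[0,0,0.02],[0,0,0.035],[0,0,0.045],[0,0,0.054],[0,0,0.054],[0,0,0.054],[0,0,0.054]], rotation=[[0,0,0],[0,0,0],[0,0,0],[0,0,0],[0,0,0],[0,0,0],[0,0,0],[0,0,0]])

```text
clock: 29.3
eef_pos: [0.5323, 0.3021, 0.0124]
tool_rot: [0.053, 0.999, 0.0, -0.0]
ft_force: [-2.3, -1.4, 3.3]
grip_width: 0.0273
grasp_force: 59.8
```

>>> drive_tool(slide=[[0,0,0],[0,0,0],[0,0,0],[0,0,0],[0,0,-0.02],[0,0,-0.12],[0,0,-0.25],[0,0,-0.4]], rotation=[[0,0,0],[0,0,0],[0,0,0],[0,0,0],[0,0,0],[0,0,0],[0,0,0],[0,0,0]], gripper=0.7)

```text
clock: 30.3
eef_pos: [0.532, 0.3018, 0.1128]
tool_rot: [0.053, 0.999, -0.0, -0.0]
ft_force: [0.3, -0.2, -0.1]
grip_width: 0.0596
grasp_force: 0.0
```

```bash
python3 -c "
from h import *
go((673.5,51.5,100,167),(673.5,51.5,6,167))"
```

```text
t 30.3 tcp [532.  301.8 112.8] yaw 173.9 j [30. 30.  7. 67.  0. 36.] w 59.6 F [ 0.3 -0.2 -0.1] gf 0.0
(673.5, 51.5, 100, 167) slide [-0.668 -0.936  0.051] rot [-0.001 -0.002  0.242]
(673.5, 51.5, 6, 167) slide [-0.669 -0.936  0.427] rot [-0.001 -0.002  0.242]
```

>>> drive_tool(slide=[[-0.08,-0.12,0],[-0.17,-0.24,0],[-0.26,-0.37,0],[-0.35,-0.5,0],[-0.44,-0.62,0],[-0.53,-0.74,0.02],[-0.61,-0.86,0.08],[-0.667,-0.935,0.12]], rotation=[[0,0,0.03],[0,0,0.06],[0,0,0.09],[0,0,0.12],[0,0,0.15],[0,0,0.18],[0,0,0.21],[0,0,0.24]])

```text
clock: 31.3
eef_pos: [0.674, 0.0503, 0.0816]
tool_rot: [0.114, 0.994, -0.0, -0.0]
ft_force: [-0.5, 0.1, -0.7]
grip_width: 0.0595
grasp_force: 0.0
```

```bash
python3 -c "
from h import *
go((673.5,51.5,6,167))"
```

```text
t 31.3 tcp [674.   50.3  81.6] yaw 166.9 j [ 4. 39. 17. 68.  0. 17.] w 59.5 F [-0.5  0.1 -0.7] gf 0.0
(673.5, 51.5, 6, 167) slide [0.003 0.004 0.303] rot [-0.    -0.001 -0.002]
```

>>> drive_tool(slide=[[0,0,0.04],[0,0,0.09],[0,0,0.14],[0,0,0.19],[0,0,0.24],[0,0,0.28],[0,0,0.3],[0,0,0.3]], rotation=[[0,0,0],[0,0,0],[0,0,0],[0,0,0],[0,0,0],[0,0,0],[0,0,0],[0,0,0]])

```text
clock: 32.3
eef_pos: [0.6733, 0.0519, 0.0066]
tool_rot: [0.113, 0.994, -0.0, -0.0]
ft_force: [-0.2, -0.4, -0.3]
grip_width: 0.0596
grasp_force: 0.0
```

>>> drive_tool(slide=[[0,0,0],[0,0,0],[0,0,0],[0,0,0],[0,0,0],[0,0,-0.04],[0,0,-0.12],[0,0,-0.22]], rotation=[[0,0,0],[0,0,0],[0,0,0],[0,0,0],[0,0,0],[0,0,0],[0,0,0],[0,0,0]], gripper=0)

```text
clock: 33.3
eef_pos: [0.6721, 0.0519, 0.0613]
tool_rot: [0.113, 0.994, -0.0, -0.002]
ft_force: [1.4, 0.1, -1.3]
grip_width: 0.0345
grasp_force: 61.4
```

```bash
python3 -c "
from h import *
c=snap('side');cv2.imwrite('pics/p4.png',cv2.resize(c['image'][160:420,110:330],(508,600),interpolation=2)[:,:,::-1])
go((614.5,294.5,100,174))"
```

```text
t 33.35 tcp [674.8  52.1  66. ] yaw 167.1 j [ 4. 40. 16. 66.  0. 17.] w 34.3 F [1.5 0.1 1.8] gf 61.4
(614.5, 294.5, 100, 174) slide [ 0.452  0.891 -0.136] rot [ 0.002  0.007 -0.242]
```

View pics/p4.png

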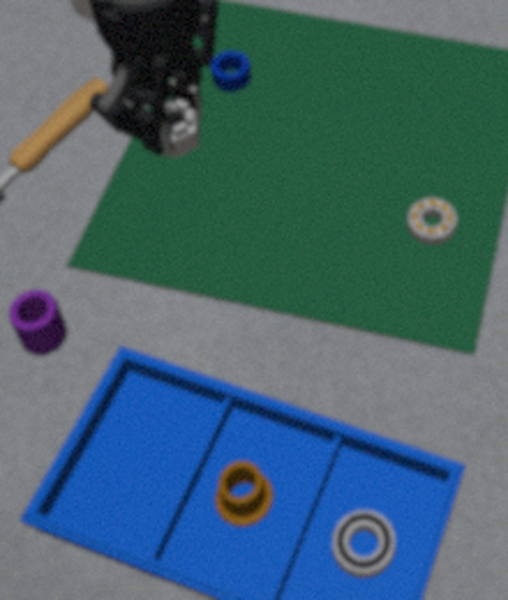

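The picture shows the nut held level at (180,130), and the bush at (243,493) and black bearing at (362,543) each flat in its own compartment.

>>> drive_tool(slide=[[0.03,0.06,-0.08],[0.08,0.15,-0.14],[0.14,0.27,-0.16],[0.2,0.4,-0.16],[0.27,0.53,-0.16],[0.33,0.66,-0.16],[0.39,0.78,-0.16],[0.45,0.88,-0.16]], rotation=[[0,0,-0.03],[0,0,-0.06],[0,0,-0.09],[0,0,-0.12],[0,0,-0.15],[0,0,-0.18],[0,0,-0.21],[0,0,-0.24]])

```text
clock: 34.35
eef_pos: [0.6115, 0.2939, 0.1016]
tool_rot: [0.052, 0.999, -0.0, -0.001]
ft_force: [-0.6, 0.2, -0.8]
grip_width: 0.0345
grasp_force: 61.3
```

```bash
python3 -c "
from h import *
go((614.5,294.5,22,174))"
```

```text
t 34.35 tcp [611.5 293.9 101.6] yaw 174.1 j [26. 38. 19. 71.  0. 32.] w 34.5 F [-0.6  0.2 -0.8] gf 61.3
(614.5, 294.5, 22, 174) slide [-0.012  0.004  0.319] rot [-0.001 -0.003  0.003]
```

>>> drive_tool(slide=[[-0.01,0,0.04],[-0.01,0,0.1],[-0.01,0,0.16],[-0.01,0,0.22],[-0.01,0,0.28],[-0.01,0,0.31],[-0.01,0,0.32],[-0.01,0,0.32]], rotation=[[0,0,0],[0,0,0],[0,0,0],[0,0,0],[0,0,0],[0,0,0],[0,0,0],[0,0,0]])

```text
clock: 35.35
eef_pos: [0.6159, 0.2915, 0.0223]
tool_rot: [0.053, 0.999, 0.0, 0.0]
ft_force: [0.1, 1.0, -0.3]
grip_width: 0.0342
grasp_force: 61.4
```

```bash
python3 -c "
from h import *
go((614.5,294.5,8,174))"
```

```text
t 35.35 tcp [615.9 291.5  22.3] yaw 173.9 j [25. 42. 14. 62.  0. 31.] w 34.2 F [ 0.1  1.  -0.3] gf 61.4
(614.5, 294.5, 8, 174) slide [0.007 0.012 0.057] rot [ 0.001  0.001 -0.002]
```

>>> drive_tool(slide=[[0,0.01,0.01],[0,0.01,0.02],[0,0.01,0.035],[0,0.01,0.045],[0,0.01,0.056],[0,0.01,0.056],[0,0.01,0.056],[0,0.01,0.056]], rotation=[[0,0,0],[0,0,0],[0,0,0],[0,0,0],[0,0,0],[0,0,0],[0,0,0],[0,0,0]])

```text
clock: 36.35
eef_pos: [0.6158, 0.2938, 0.009]
tool_rot: [0.053, 0.999, 0.0, 0.0]
ft_force: [-3.7, -1.5, 5.2]
grip_width: 0.0347
grasp_force: 62.1
```

>>> drive_tool(slide=[[0,0,0],[0,0,0],[0,0,0],[0,0,0],[0,0,-0.02],[0,0,-0.12],[0,0,-0.25],[0,0,-0.4]], rotation=[[0,0,0],[0,0,0],[0,0,0],[0,0,0],[0,0,0],[0,0,0],[0,0,0],[0,0,0]], gripper=0.7)

```text
clock: 37.35
eef_pos: [0.6155, 0.2936, 0.1088]
tool_rot: [0.053, 0.999, -0.0, -0.0]
ft_force: [-0.7, -0.1, -0.9]
grip_width: 0.0592
grasp_force: 0.0
```

>>> drive_tool(slide=[[0.05,-0.1,-0.1],[0.1,-0.2,-0.2],[0.15,-0.3,-0.3],[0.2,-0.4,-0.4],[0.25,-0.5,-0.4],[0.3,-0.6,-0.4],[0.35,-0.7,-0.4],[0.35,-0.7,-0.4]], rotation=[[0,0,0],[0,0,0],[0,0,0],[0,0,0],[0,0,0],[0,0,0],[0,0,0],[0,0,0]])

```text
clock: 38.35
eef_pos: [0.5097, 0.1278, 0.2089]
tool_rot: [0.054, 0.999, 0.0, 0.0]
ft_force: [1.0, 0.4, -0.4]
grip_width: 0.0601
grasp_force: 0.0
```

```bash
python3 -c "
from h import *
c=snap('side','end.png');snap('top','endt.png')
go()"
```

```text
t 38.45 tcp [510.9 129.3 208.7] yaw 173.9 j [14. 17.  2. 74.  0. 20.] w 59.7 F [-0.5  0.  -0.4] gf 0.0
```

View pics/end.png

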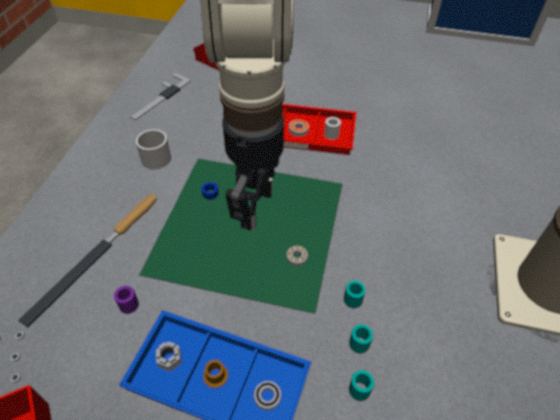

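View pics/endt.png

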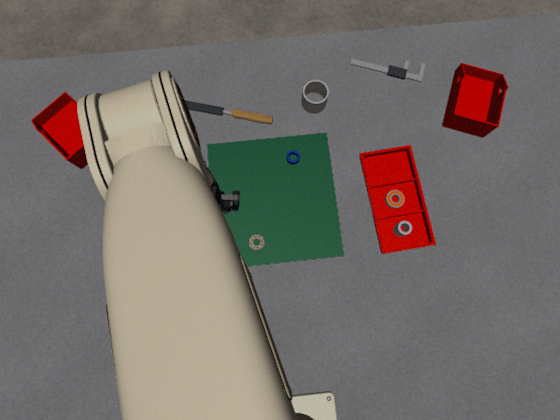

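All five parts sit flat in their own compartments: nut (168,355), bush (215,374) and black bearing (267,394) in blue; orange (299,127) and spacer (333,128) in red. The spares haven't moved, at top-view (293,157) and (256,242). Handing in.

```bash
python3 -c "
from h import *
print(bot.job_done())"
```

```text
the job is handed in; nothing more can be done
None
```

Both kits are in their trays, one part per compartment and flat on the floor in the final pictures. The spares were not moved, and I handed the job in at about 38 s; the hand-in returned no verdict.

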